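Let the reject bottle into the lidded bin with the lever

ROBOT

A 6-joint arm with a two-finger parallel gripper is mounted at the origin on the work surface. World frame = base frame: x ahead of the robot, y to its left, z up, the work surface at z = 0. Lengths are in m, angles in rad, forces in N, time in s.
With the tool pointing down it reaches from about 0.35 to 0.85 m from the base axis. Payload 8.1 kg.
Tool frame: the origin (TCP) lies at the very end of the fingers, on their centre line; the grasp point (between the pads) lies 19 mm behind it; z points along the fingers, y is the direction in which the jaws open and shut (so a half turn about z gives the same grasp; the last joint's range is limited). The gripper opens to 93 mm and grips with 3 to 60 N. Pads are 15 mm wide; open, the fingers measure 128 mm over their backs; the gripper's body (75 mm by 188 mm) begins 65 mm behind the grasp point.
Start: joints at [-1.273, 0.13, 1.488, -0, 1.523, -0.085], TCP at [0.224, -0.557, 0.219] pointing down, gripper open.
Joint ranges: [-2.96, 2.96], [-0.89, 2.26], [0.02, 2.5], [-1.34, 4.48], [0, 2.73], [-2.66, 2.66]. Speed limits (rad/s): [2.39, 2.39, 2.79, 3.14, 3.14, 3.14].

INTERFACE

Orientations are given as a rotation vector (axis times angle).
In Python, from plant import robot gives the robot as it stands.
- The arm moves only by the shell command python3 -m pendant 'ROWS' [OPENING] [FORCE]. ROWS is JSON, a list of rows, each an object with "delta_pos": the shift along the tool's x, y, z in m, a list of three; "spin": the turn about the tool's z in rad. In form: [{"delta_pos": [dx, dy, dz], "spin": spin}, ...]. A call has 1 to 10 rows; each row is the pose to reach, as a shift and turn from the pose measured when the call began, along the tool's axes at that moment; what a row does not reach only later rows make up. A row lasts 1/10 s, in which the tool goes at most 50 mm and 8.59 degrees, less where a joint would pass 70% of its speed; a pose out of reach is approached as far as the arm can. A call with a gripper value outside its range is refused whole. OPENING is the closure, from -1 (fully open) to 1 (shut), set as the call begins (- or left out, the last holds). The fingers move at their own pace and stop on an object; FORCE is the grip in N (left out, the last holds). Time passes only in rows, so rows that repeat a pose let the fingers close. It gives the time, the measured TCP pose, the force and the opening at its end, in the units of the state.
- robot.read_state(): the state, without advancing time (a new reading comes with each control period).
- robot.read_camera(name): name is "side" or "top" or "wrist"; returns a dict with "color" (420x560x3 uint8, blue, green, red), "camera_matrix" (3x3 intrinsics, pixels), "D" ([k1, k2, p1, p2, k3] as OpenCV has them; the pictures are not rectified), "R" (3x3) and "t" (3): a world point X has camera coordinates R X + t. Camera axes: x right, y down, z forward; pixel columns grow to the right and rows downward; lengths in m; the calibration is good to about 2 mm. A picture is of the moment at which its call begins. There is no depth.
- robot.close_job(): hands the job in, once; it reports no verdict.
Trained networks look in the newest picture that a camera, given by its name, has taken for a name from the list of things; names that differ only in an ending like _2 or _b are one class to them, and where a whole thing is asked for, a point or a joint stands for the part that bears it (a point fixed in the world has none). Each returns a list of dicts, best first, with "score" (0 to 1); they miss things now and then, are a little off and sometimes report something else, mostly with a low value. They report only what shows in the picture. A call takes as long as a camera call. They do not tell look-alikes from the thing itself.
- robot.outline_of(camera, label): "mask" (420x560 bool, what is visible of it).
- robot.mark_of(camera, label): "location" ([x, y, z] in m, in the coordinates of the camera as it stood for that picture, good to about 4 mm: a listed point, or the origin of a listed thing).
The state is a dict: "t": time; "q": joint angles; "dq": joint speeds; "joint_torque": joint torques, N m; "tool_pos": TCP position; "orientation": TCP orientation; "force": force on the tool from outside, world axes, zero at the start; "wrist_torque": the same for the moment, N m; "opening": finger opening in m.
Only numpy, scipy, OpenCV 4.12 (cv2) and the standard library are available. Lean on these libraries where they do the work, as an engineer would, in place of code of your own. Each camera call takes 0.05 s, during which the arm holds its last target.

TASK

A rejected bottle lies on the bin's chute, held back by the closed lid. With the fingertips press the bin's lever right down so that the lid lifts and the bottle rolls into the bin by itself, then ease the lever back up slowly until the lid is fully shut, without ever letting the lid drop or slam, and leave the lever. Touch only the lever: not the bottle or the lid, and leave the other things standing about as they are.

Things in the scene. Friction and masses are not known exactly. Their poses are not given: they have to be found in the camera images.
- bin: Steel reject bin fixed to the table, 180 (x) x 150 (y) x 150 mm high; origin under its centre, z up, -x side roughly facing the robot. On its +y side a chute 90 mm wide slopes down at 15 degrees into an inlet; it reaches y = 220 mm, 170 mm high. The lever runs along its -y side. Other small things stand round it, none over 90 mm high, none within 70 mm of the pad's centre seen from above.
- bin_floor (a point): Centre of the bin's inner floor, 12 mm above the table.
- pad (a point): Centre of the upper face of the lever's dark flat pad (56 mm along x, 50 mm across, 12 mm thick, nothing beneath), 105 mm in front (-x) of the bin's front and 90 mm to -y of its middle; moves with the lever. Height 142 mm at rest, 86 mm fully pressed; tilts 9 degrees outer end up at rest, down when pressed. 4 to 10 N there lifts the lid; let go, the lid's weight throws it back.
- lever_pivot (a point): Pivot of the lever on the bin's -y side, 100 mm above the table; the lever turns about the bin's y axis here. The pad's centre is 176 mm from it.
- lever (a joint): Angle of the lever in rad: 0 at rest (pad up, lid shut), 0.32 at its lower stop (pad 56 mm lower). No spring: it is returned by the lid's weight. It stays in contact with a finger that is raised slowly.
- lid (a joint): Lid angle in rad: 0 shut, 0.96 fully up, always 3 times the lever's; well lifted above 0.75. A metal plate 183 x 165 mm hinged on the bin's far (+x) rim, with a skirt closing the inlet. Lowering from fully up to shut should take 2 s or more; a dropped lid falls at about 4 rad/s and more, a slam.
- lid_front (a point): Middle of the lid's front (-x) edge, 154 mm above the table when shut, about 300 mm when raised.
- reject_mid (a point): Middle of the loose reject bottle, amber glass with a white cap, 32 mm diameter, 80 mm long, lying across the chute against the lid's skirt. It rolls in within about a second of the lid being up; in the bin its middle is less than 60 mm above the table.
- vial_a: Standing amber bottle, 32 x 80 mm, in front of the bin; origin at its underside. A bystander: leave it.
- vial_b: A second standing amber bottle, 32 x 80 mm, in front of the bin towards the chute; origin at its underside. A bystander: leave it.
- label_roll: Roll of labels lying flat, 90 mm diameter, 50 mm high; origin at its underside. A bystander: leave it.
- cap_jar: Closed jar, 60 mm diameter, 90 mm high, behind the chute; origin at its underside. A bystander: leave it.
- cup: White cup, 72 mm diameter, 85 mm high, on the lever's side; origin at its underside. A bystander: leave it.
- carton: Small carton, 70 x 60 x 50 mm, on the lever's side; origin at its underside. A bystander: leave it.
- driver: Screwdriver lying flat on the table; origin at its underside. A bystander: leave it.
There are look-alikes about, which are no part of the job. Leave any purple or red look-alike of the part that bears reject_mid alone.

How it is judged:
On the way, in this order (a step that is already met when the one before it is completed fails the run):
1. the lid is raised well up (over 0.75 rad) by the lever and held there (value of joint lid above 0.75 rad), for 0.3 s.
2. the bottle is in the bin and the lid is shut again (x of reject_mid in the frame of bin between -0.085 and 0.085 m and y of reject_mid in the frame of bin between -0.07 and 0.07 m and z of reject_mid in the frame of bin between 0.01 and 0.09 m and value of joint lid below 0.03 rad), for 0.2 s.
At the end, for the whole second after the job is handed in: The reject bottle lies at rest inside the bin (its middle within the walls and less than 90 mm above the table), the lid is shut to within 0.03 rad and the lever is back up to within 0.015 rad (all of step 2 and value of joint lever below 0.015 rad and linear speed of reject below 0.05 m/s); the robot touches nothing.
It fails at once if the lid drops or slams (falls faster than 2.5 rad/s) (velocity of joint lid below -2.5 rad/s).
It fails at once if the robot touches the reject bottle (over 0.3 N) (contact force between any of the fingers, the arm and reject above 0.3 N).
It fails at once if the reject bottle is lifted off the chute (z of reject_mid in the frame of bin above 0.165 m).
It fails at once if the robot touches the lid (over 1 N) (contact force between any of the fingers, the arm and lid above 1 N).
It fails at once if another thing on the table is shifted by more than 20 mm, lifted or knocked over (distance of any of vial_a, vial_b, label_roll, cap_jar, cup, carton, driver from where it was at the start of the episode above 0.02 m or angle between any of vial_a, vial_b, label_roll, cap_jar, cup, carton's own z axis and vertical above 0.3 rad).
It also fails if it takes over 38 s, if anything falls off the work surface, if the arm or the gripper's body presses on something with over 40 N, if the wrist force passes 120 N, or if a joint passes its speed limit or range.

## Working session

There is one attempt and no reset: what is moved stays moved. The work goes in short steps, Python scripts to look and compute and a shell command to move; the robot and the scene stay as the last step left them, time stands still between calls to the robot, and variables do not carry over. Pictures are saved under pics/ and viewed, and the job is handed in when it is done.

```bash
mkdir -p pics; ls
cat > h.py <<'E'
import numpy as np,cv2
from plant import robot
def world(cam,im,p): return im["R"].T@(np.array(p)-im["t"])
E
python3 - <<'E'
from h import *
s=robot.read_state();print(s)
for c in ["side","top"]:
    im=robot.read_camera(c);cv2.imwrite(f"pics/{c}0.png",im["color"])
    print(c,im["R"].round(3).tolist(),im["t"].round(3))
    for n in ["pad","lever_pivot","bin","bin_floor","lid_front","reject_mid","vial_a","cup","carton","label_roll","cap_jar","driver"]:
        r=robot.mark_of(c,n)
        print(n,[(round(x["score"],2),world(c,im,x["location"]).round(3).tolist()) for x in r[:3]])
print(robot.read_state()["t"])
E
```

```text
pics
{'t': 0.0, 'q': array([-1.27341632e+00,  1.31130834e-01,  1.48927758e+00,  2.11834003e-06,
        1.52300406e+00, -8.54018132e-02]), 'dq': array([-0.00108849, -0.00011388, -0.00023097,  0.00225407,  0.00092322,
        0.00161846]), 'joint_torque': array([-6.61243648e-04, -5.59838462e+01, -4.91757810e+01,  7.66322413e-02,
        3.49272473e-02, -9.42815541e-05]), 'tool_pos': array([ 0.22395422, -0.55602213,  0.21760651]), 'orientation': array([-3.08245229e+00, -5.97263744e-01,  2.98932743e-04]), 'force': array([ 0.35830163,  0.0841014 , -0.56421819]), 'wrist_torque': array([-0.03271955,  0.0478432 ,  0.02615994]), 'opening': 0.09314900161255739}
side [[-0.993, -0.115, 0.008], [-0.079, 0.63, -0.773], [0.084, -0.768, -0.635]] [0.565 0.145 1.054]
pad [(0.76, [0.508, -0.197, 0.138]), (0.65, [0.675, -0.066, -0.001])]
lever_pivot []
bin [(0.95, [0.681, -0.065, -0.001])]
bin_floor []
lid_front [(0.85, [0.584, -0.086, 0.154]), (0.34, [0.464, 0.087, -0.002])]
reject_mid [(0.91, [0.465, 0.252, 0.013]), (0.83, [0.412, -0.085, 0.014]), (0.79, [0.614, 0.022, 0.131])]
vial_a [(0.78, [0.523, -0.077, -0.002]), (0.69, [0.518, 0.013, 0.003])]
cup []
carton [(0.76, [0.632, -0.312, -0.002])]
label_roll [(0.58, [0.465, 0.084, 0.001])]
cap_jar [(0.87, [0.705, 0.083, 0.003])]
driver [(0.67, [0.55, -0.411, -0.001])]
top [[-0.021, -1.0, -0.006], [-0.99, 0.021, -0.138], [0.139, 0.003, -0.99]] [-0.039  0.588  1.05 ]
pad [(0.96, [0.511, -0.197, 0.14])]
lever_pivot [(0.83, [0.679, -0.158, 0.096])]
bin []
bin_floor []
lid_front [(0.87, [0.585, -0.087, 0.152])]
reject_mid [(0.87, [0.469, 0.252, 0.017]), (0.77, [0.415, -0.081, 0.015]), (0.66, [0.613, 0.019, 0.131])]
vial_a [(0.55, [0.521, 0.01, 0.001]), (0.54, [0.523, -0.075, -0.002])]
cup [(0.66, [0.746, -0.218, -0.002])]
carton [(0.62, [0.635, -0.306, 0.002]), (0.26, [0.745, -0.216, -0.002])]
label_roll []
cap_jar [(0.85, [0.705, 0.079, 0.002])]
driver [(0.85, [0.555, -0.412, -0.001])]
1.3
```

View pics/side0.png

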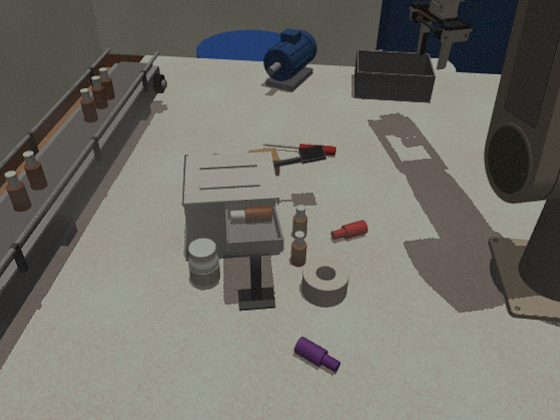

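View pics/top0.png

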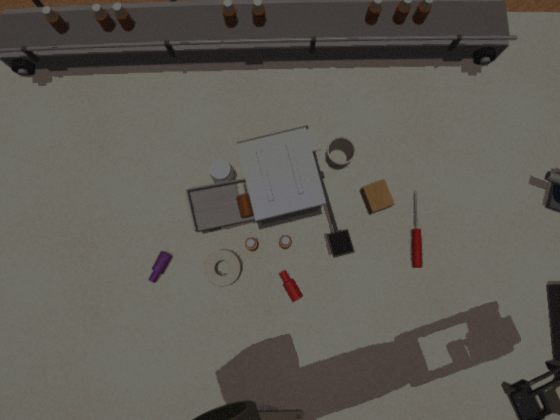

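The side view shows the bin lid around (230,180), the amber reject on the chute at (258,214), and the pad partly hidden near (310,154). The top view shows the pad at (341,242), with the two look-alikes at (160,266) and (290,285), well clear of it. Both cameras put the pad at about (0.510, -0.197, 0.140). The bin is turned by about 0.22 rad.

```bash
python3 -m pendant '[{"delta_pos":[0.03,-0.017,-0.01],"spin":0.02},{"delta_pos":[0.06,-0.034,-0.02],"spin":0.04},{"delta_pos":[0.09,-0.051,-0.02],"spin":0.06},{"delta_pos":[0.12,-0.068,-0.02],"spin":0.08},{"delta_pos":[0.15,-0.085,-0.02],"spin":0.10},{"delta_pos":[0.18,-0.102,-0.02],"spin":0.12},{"delta_pos":[0.21,-0.119,-0.02],"spin":0.14},{"delta_pos":[0.24,-0.136,-0.02],"spin":0.163},{"delta_pos":[0.27,-0.153,-0.02],"spin":0.163},{"delta_pos":[0.27,-0.153,-0.02],"spin":0.163}]' 1 20
cat > d.py <<'E'
from h import *
import sys
from scipy.spatial.transform import Rotation as R
s=robot.read_state();M=R.from_rotvec(s["orientation"]).as_matrix()
print(s["t"],s["tool_pos"],s["force"],s["opening"],"\n",M.round(3)); print(M.T@(np.array([0.510,-0.197,0.15])-s["tool_pos"]))
E
python3 d.py
```

```text
t: 2.3
tool_pos: [0.4196, -0.3108, 0.2389]
orientation: [-3.121, -0.351, -0.002]
force: [-0.9, 0.9, -0.1]
opening: 0.0176
2.3 [ 0.41958975 -0.31084856  0.23885616] [-0.86024263  0.92072558 -0.08037141] 0.01757422474526205 
 [[ 0.975  0.222  0.001]
 [ 0.222 -0.975  0.001]
 [ 0.001 -0.001 -1.   ]]
[ 0.11329193 -0.09090512  0.08906246]
```

```bash
python3 -m pendant '[{"delta_pos":[0.025,-0.02,0],"spin":0},{"delta_pos":[0.05,-0.04,0],"spin":0},{"delta_pos":[0.075,-0.06,0],"spin":0},{"delta_pos":[0.1,-0.08,0.01],"spin":0},{"delta_pos":[0.113,-0.091,0.03],"spin":0},{"delta_pos":[0.113,-0.091,0.05],"spin":0},{"delta_pos":[0.113,-0.091,0.064],"spin":0},{"delta_pos":[0.113,-0.091,0.07],"spin":0}]' 1 20
python3 d.py
python3 - <<'E'
from h import *
a=[]
for c in ["side","top","wrist"]:
    im=robot.read_camera(c);a.append(im["color"])
    r=robot.mark_of(c,"pad");print(c,[(round(x["score"],2),world(c,im,x["location"]).round(3).tolist()) for x in r[:3]])
cv2.imwrite("pics/b_side.png",a[0][60:340,120:520]); cv2.imwrite("pics/b.png",np.hstack([cv2.resize(a[1],(400,300)),cv2.resize(a[2],(400,300))]))
E
```

```text
t: 3.1
tool_pos: [0.5085, -0.1972, 0.1672]
orientation: [-3.12, -0.35, 0.002]
force: [0.4, 0.1, 0.3]
opening: 0.0002
3.1 [ 0.50850281 -0.19715123  0.16717023] [0.35520041 0.081383   0.25595658] 0.00019306378905787074 
 [[ 0.975  0.221 -0.001]
 [ 0.221 -0.975  0.002]
 [-0.001 -0.002 -1.   ]]
[0.00150963 0.0002199  0.0171684 ]
side [(0.91, [0.511, -0.199, 0.14])]
top [(0.54, [0.585, -0.083, 0.152])]
wrist [(0.63, [0.511, -0.194, 0.14])]
```

View pics/b.png

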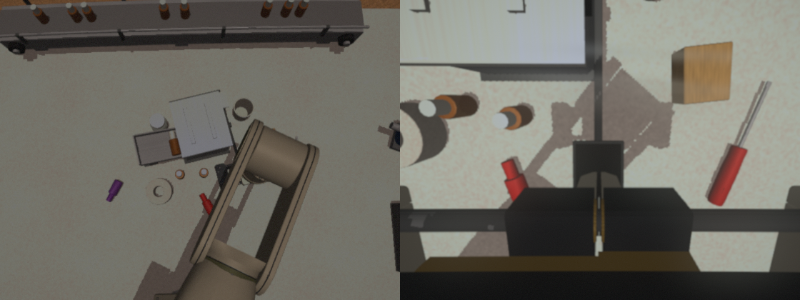

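View pics/b_side.png

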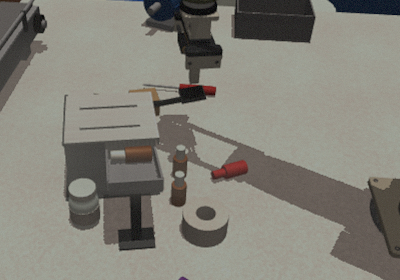

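The wrist view shows the closed fingertips over the dark pad (about (600,165) in the montage), centred across the lever. The side view shows nothing touched yet. Next I lower to the pad and press slowly.

```bash
python3 -m pendant '[{"delta_pos":[0.001,0,0.008],"spin":0},{"delta_pos":[0.001,0,0.015],"spin":0},{"delta_pos":[0.001,0,0.02],"spin":0},{"delta_pos":[0.001,0,0.023],"spin":0},{"delta_pos":[0.001,0,0.026],"spin":0},{"delta_pos":[0.001,0,0.029],"spin":0},{"delta_pos":[0.001,0,0.032],"spin":0},{"delta_pos":[0.001,0,0.035],"spin":0},{"delta_pos":[0.001,0,0.038],"spin":0},{"delta_pos":[0.001,0,0.041],"spin":0}]'
python3 -m pendant '[{"delta_pos":[0,0,0.003],"spin":0},{"delta_pos":[0,0,0.006],"spin":0},{"delta_pos":[0,0,0.009],"spin":0},{"delta_pos":[0,0,0.012],"spin":0},{"delta_pos":[0,0,0.015],"spin":0},{"delta_pos":[0,0,0.018],"spin":0},{"delta_pos":[0,0,0.021],"spin":0},{"delta_pos":[0,0,0.024],"spin":0}]'
```

```text
t: 4.4
tool_pos: [0.5112, -0.1981, 0.1303]
orientation: [3.121, 0.349, 0.004]
force: [-5.0, -0.0, 7.1]
opening: 0.0008
t: 5.2
tool_pos: [0.5108, -0.1987, 0.1069]
orientation: [3.12, 0.349, 0.003]
force: [-6.9, -1.1, 6.9]
opening: -0.0
```

```bash
python3 -m pendant '[{"delta_pos":[0,0,0.003],"spin":0},{"delta_pos":[0,0,0.006],"spin":0},{"delta_pos":[0,0,0.009],"spin":0},{"delta_pos":[0,0,0.012],"spin":0},{"delta_pos":[0,0,0.015],"spin":0},{"delta_pos":[0,0,0.017],"spin":0},{"delta_pos":[0,0,0.018],"spin":0},{"delta_pos":[0,0,0.018],"spin":0}]'
python3 - <<'E'
from h import *
a=[]
for c in ["side","top"]:
    im=robot.read_camera(c);a.append(im["color"])
    for n in ["pad","lid_front","reject_mid"]:
        r=robot.mark_of(c,n);print(c,n,[(round(x["score"],2),world(c,im,x["location"]).round(3).tolist()) for x in r[:4]])
cv2.imwrite("pics/c.png",a[0][60:340,120:520])
print(robot.read_state()["t"])
E
```

```text
t: 6.0
tool_pos: [0.511, -0.1987, 0.0889]
orientation: [3.12, 0.349, 0.003]
force: [-1.7, 1.4, 2.6]
opening: 0.0004
side pad [(0.7, [0.505, -0.198, 0.084]), (0.61, [0.518, 0.011, 0.001]), (0.54, [0.675, -0.162, 0.099])]
side lid_front [(0.96, [0.659, -0.07, 0.299]), (0.65, [0.676, -0.069, 0.014])]
side reject_mid [(0.88, [0.467, 0.252, 0.018]), (0.61, [0.648, -0.133, 0.029]), (0.57, [0.409, -0.084, 0.016])]
top pad [(0.72, [0.744, -0.216, -0.0]), (0.5, [0.68, -0.157, 0.098])]
top lid_front []
top reject_mid [(0.93, [0.469, 0.249, 0.017]), (0.76, [0.648, -0.127, 0.028])]
6.4
```

View pics/c.png

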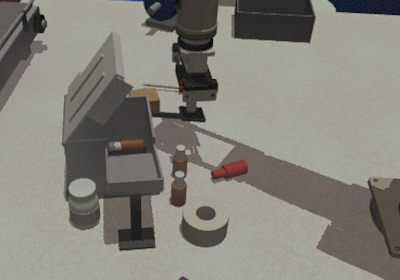

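The lid is up (its front edge at z ≈ 0.299). The bottle lies in the bin at z ≈ 0.029, seen at about (125,146) in the crop. Now I ease the lever up at about 15 mm/s.

```bash
for i in 1; do python3 -m pendant '[{"delta_pos":[0,0,-0.001],"spin":0},{"delta_pos":[0,0,-0.002],"spin":0},{"delta_pos":[0,0,-0.0035],"spin":0},{"delta_pos":[0,0,-0.005],"spin":0},{"delta_pos":[0,0,-0.0065],"spin":0},{"delta_pos":[0,0,-0.008],"spin":0},{"delta_pos":[0,0,-0.0095],"spin":0},{"delta_pos":[0,0,-0.011],"spin":0},{"delta_pos":[0,0,-0.0125],"spin":0},{"delta_pos":[0,0,-0.014],"spin":0}]'; done
python3 -m pendant '[{"delta_pos":[0,0,-0.0015],"spin":0},{"delta_pos":[0,0,-0.003],"spin":0},{"delta_pos":[0,0,-0.0045],"spin":0},{"delta_pos":[0,0,-0.006],"spin":0},{"delta_pos":[0,0,-0.0075],"spin":0},{"delta_pos":[0,0,-0.009],"spin":0},{"delta_pos":[0,0,-0.0105],"spin":0},{"delta_pos":[0,0,-0.012],"spin":0},{"delta_pos":[0,0,-0.0135],"spin":0},{"delta_pos":[0,0,-0.015],"spin":0}]'
```

```text
t: 7.4
tool_pos: [0.5109, -0.1987, 0.1031]
orientation: [3.12, 0.349, 0.003]
force: [-3.9, -0.7, 4.4]
opening: 0.0002
t: 8.4
tool_pos: [0.5117, -0.1986, 0.1188]
orientation: [3.119, 0.349, 0.006]
force: [-1.0, 1.0, 6.4]
opening: 0.0006
```

```bash
python3 -m pendant '[{"delta_pos":[0,0,-0.0015],"spin":0},{"delta_pos":[0,0,-0.003],"spin":0},{"delta_pos":[0,0,-0.0045],"spin":0},{"delta_pos":[0,0,-0.006],"spin":0},{"delta_pos":[0,0,-0.0075],"spin":0},{"delta_pos":[0,0,-0.009],"spin":0},{"delta_pos":[0,0,-0.0105],"spin":0},{"delta_pos":[0,0,-0.012],"spin":0},{"delta_pos":[0,0,-0.0135],"spin":0},{"delta_pos":[0,0,-0.015],"spin":0}]'
python3 -m pendant '[{"delta_pos":[0,0,-0.001],"spin":0},{"delta_pos":[0,0,-0.002],"spin":0},{"delta_pos":[0,0,-0.003],"spin":0},{"delta_pos":[0,0,-0.004],"spin":0},{"delta_pos":[0,0,-0.005],"spin":0},{"delta_pos":[0,0,-0.006],"spin":0},{"delta_pos":[0,0,-0.007],"spin":0},{"delta_pos":[0,0,-0.008],"spin":0},{"delta_pos":[0,0,-0.009],"spin":0},{"delta_pos":[0,0,-0.01],"spin":0}]'
python3 -m pendant '[{"delta_pos":[0,0,-0.002],"spin":0},{"delta_pos":[0,0,-0.004],"spin":0},{"delta_pos":[0,0,-0.008],"spin":0},{"delta_pos":[0,0,-0.016],"spin":0},{"delta_pos":[0,0,-0.03],"spin":0},{"delta_pos":[0,0,-0.045],"spin":0},{"delta_pos":[0,0,-0.06],"spin":0},{"delta_pos":[0,0,-0.07],"spin":0},{"delta_pos":[0,0,-0.07],"spin":0}]'
```

```text
t: 9.4
tool_pos: [0.5138, -0.1982, 0.1351]
orientation: [3.119, 0.35, 0.013]
force: [4.2, 1.6, 5.0]
opening: 0.0005
t: 10.4
tool_pos: [0.5129, -0.1982, 0.1444]
orientation: [3.119, 0.35, 0.011]
force: [-0.5, -0.1, -0.5]
opening: 0.0005
t: 11.3
tool_pos: [0.5136, -0.1986, 0.2172]
orientation: [3.117, 0.349, 0.016]
force: [0.3, -0.4, -0.0]
opening: 0.0005
```

Run:
```python
from h import *
a=[]
for c in ["side","top"]:
    im=robot.read_camera(c);a.append(im["color"])
    for n in ["pad","lid_front","reject_mid","vial_a","cup","carton"]:
        r=robot.mark_of(c,n);print(c,n,[(round(x["score"],2),world(c,im,x["location"]).round(3).tolist()) for x in r[:4]])
cv2.imwrite("pics/d.png",a[0][60:340,120:520])
s=robot.read_state();print(s["t"],s["tool_pos"],s["force"])
```

```text
side pad [(0.58, [0.51, -0.198, 0.14])]
side lid_front [(0.63, [0.584, -0.089, 0.15])]
side reject_mid [(0.82, [0.465, 0.252, 0.018]), (0.73, [0.52, 0.012, 0.005]), (0.59, [0.412, -0.083, 0.015])]
side vial_a [(0.92, [0.524, -0.072, -0.002]), (0.63, [0.518, 0.008, -0.002])]
side cup [(0.38, [0.521, -0.075, 0.002])]
side carton [(0.71, [0.633, -0.308, -0.002]), (0.2, [0.507, -0.198, 0.141])]
top pad []
top lid_front [(0.65, [0.585, -0.083, 0.155])]
top reject_mid [(0.87, [0.468, 0.249, 0.017]), (0.85, [0.416, -0.08, 0.015])]
top vial_a [(0.68, [0.523, 0.013, 0.001]), (0.49, [0.523, -0.074, -0.003])]
top cup [(0.61, [0.747, -0.216, 0.001])]
top carton []
12.0 [ 0.51243778 -0.19802728  0.21430642] [ 0.45469024 -0.31420802  0.45876127]
```

View pics/d.png

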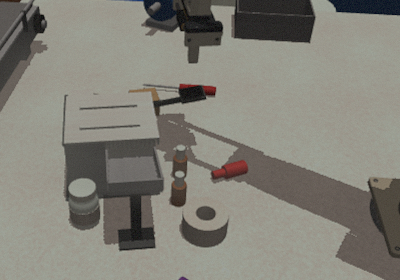

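The lid is shut (about (110,115)), the chute at (133,168) is empty, and the fingers are clear above the lever. Handing in.

```bash
python3 -c "
from plant import robot
print(robot.close_job())"
```

```text
the job is handed in; nothing more can be done
None
```

I pressed the lever down with the closed fingertips, the bottle rolled into the bin, and I eased the lever back up until the lid was shut. I handed the job in at about 12 s; it gives no verdict.

- **Raising the lid:** with the lever pressed (fingertips at 0.089 m), the lid's front edge was at 0.299 m. Both cameras showed the bottle lying in the bin with its middle about 0.03 m above the table.
- **Lowering the lid:** I raised the lever at about 15 mm/s, slowing to 10 mm/s near the top, so the lowering took about 4 s. I could not read the lid's speed directly. The force readings stayed at 4–6 N on the way up and fell to nothing only at the rest height.
- **Final checks:** the lid front was at 0.150–0.155 m (shut), the pad was back at 0.140 m and the chute was empty. The fingers were about 70 mm clear of the lever, with no force on the tool.
- **Bystanders:** both standing bottles, the cup and the carton were where they started, to within measurement error. I checked the label roll, jar and screwdriver only by eye.
- **Gaps in the checks:** the bottle cannot be seen once the lid is shut, so its place in the bin rests on the pictures taken with the lid up. In the last checks the networks missed the pad and carton in the top view. In the side view they also gave two low-score false hits, for the cup and the carton.

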